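# Lock the laser unit's access cover with the square key

### The job

Close up the laser unit after servicing: take the steel square T-key from the tool stand, feel it gently into the recessed lock of the access cover, push it home and turn it clockwise to its stop so that the cover stays down flush, without crushing the gasket or forcing the lock. Then draw the key out and stand it back upright in the hole it came from. Leave everything else where it is.

Things in the scene. Friction and masses are not known exactly. Their poses are not given: they have to be found in the camera images.
- key: Steel T-key, 100 mm tall, 0.14 kg, upright in one of the stand's two holes. Origin: centre of the bit's end face (its lowest point); z up the shank, x along the cross-bar. The bit is a plain 14 x 14 mm square from z 0 to 42 mm, flats parallel to the key's x and y; above it a round 12 mm shank, a 17 mm collar at z 76 to 84 mm, then the cross-bar.
- key_bar (a point): Centre of the key's cross-bar, 92 mm above the bit's end, axes as the key's. The bar is 66 mm along x, 14 mm along y, 16 mm high: grip it across its 14 mm.
- stand: Fixed aluminium tool block 64 x 170 x 45 mm (x, y, z), origin centre of its underside. Two square holes 17.5 mm wide with 2 mm chamfers at y -45 and +45 mm, 32 mm deep (floor 13 mm above the bench), flats parallel to the block's edges. The key stands in one, the hex driver in the other; which is which varies.
- laser_unit: Fixed white housing 200 x 260 x 110 mm (x, y, z), origin centre of its underside, deck 110 mm above the bench. Cams under the deck draw the cover down 5 mm between insert angles 62 and 84 deg and hold it from 84 deg to the stop at 92 deg (the key, with its play, then stands near 100 deg). Turning reads under 0.3 N m; at the stop it climbs by about 0.1 N m per degree: stop near 0.4.
- socket (a point): On the lock's axis at the mouth of the square socket, z up, x and y along the edges of the cover and housing; rides with the cover. Socket 15.5 mm square, 18 mm deep, closed below, no chamfer. Its insert turns clockwise from above from 0 deg (flats along this x and y) to a hard stop at 92 deg. At the start it stands at an unknown 0 to 60 deg: find it by feel or by eye.
- cover_top (a point): Middle of the cover's top face, 5 mm above the socket mouth, axes as socket. Aluminium cover 117 x 99 mm (x, y); the lock lies in a round cup of 42 mm bore in its middle. By feel: rest the bit on the insert with about 4 N (its friction, 0.2 N m, keeps it from turning) and turn until the bit drops in and the force falls. In the socket the key has about 6 deg of play each way.
- cover (a joint): How far the cover is down, m: 0 = 5 mm proud on its foam gasket (start), about 0.0048 = flush and locked; beyond 0.009 (15 N) the gasket is crushed. It pushes up with 2.5 N at 0, 1.4 N more per mm; unlocked, the cover springs back. The key must follow the cover down while it turns or it binds: press the cover flush with the key (about 10 N), then turn, keeping it pressed.
- hex_driver: Bystander: hex driver standing upright in the other hole of the stand, black round handle 28 mm across, 135 mm tall, 90 g; origin centre of its lower end.
- objective: Bystander: brass microscope objective standing on the bench, 34 mm across, 46 mm tall.
- lens_case: Bystander: clear round lens case with black lid, 48 mm across, 58 mm tall.
- slide_box: Bystander: grey slide box 85 x 100 x 34 mm.
- dish: Bystander: glass dish 90 mm across, 15 mm high.
- screwdriver: Bystander: screwdriver 150 mm long lying on the bench.
- lens_cap: Bystander: black lens cap, 44 mm across, 12 mm high, lying on the laser unit's deck beside the cover.

How it is judged:
On the way, in this order (a step that is already met when the one before it is completed fails the run):
1. the key's square bit is home in the lock's socket (at least 12 mm deep) (z of key in the frame of socket below -0.012 m and horizontal distance between key and socket below 0.005 m), for 0.2 s.
2. the key is out of the lock and the cover stays down (z of key in the frame of socket above 0.01 m and value of joint cover above 0.0035 m), for 0.2 s.
At the end, for the whole second after the job is handed in: The cover is held down within 1.5 mm of flush by the lock, and the key stands upright (within 11 deg), at rest, in the hole of the stand that it came from (bit end within 10 mm of where it began) (value of joint cover above 0.0035 m and distance of key from where it was at the start of the episode below 0.01 m and angle between key's own z axis and vertical below 0.2 rad and linear speed of key below 0.02 m/s); the robot touches nothing.
It fails at once if the cover is pushed over 4 mm below flush, crushing its gasket (about 15 N) (value of joint cover above 0.009 m).
It fails at once if the key is wrenched in the lock with about 1 N m or more (contact forces on its bit adding up to over 250 N) (contact force between key and laser_unit above 250 N).
It fails at once if the gripper or arm pushes on the laser unit or its cover with more than 5 N (contact force between any of the fingers, the arm and laser_unit above 5 N).
It fails at once if another thing is moved by more than 20 mm (distance of any of hex_driver, objective, lens_case, slide_box, dish, screwdriver, lens_cap from where it was at the start of the episode above 0.02 m).
It also fails if it takes over 72 s, if anything falls off the work surface, if the arm or the gripper's body presses on something with over 40 N, if the wrist force passes 120 N, or if a joint passes its speed limit or range.

### The arm

A 6-joint arm with a two-finger parallel gripper is mounted at the origin on the work surface. World frame = base frame: x ahead of the robot, y to its left, z up, the work surface at z = 0. Lengths are in m, angles in rad, forces in N, time in s.
With the tool pointing down it reaches from about 0.25 to 0.725 m from the base axis. Payload 4 kg.
Tool frame: the origin (TCP) lies between the finger pads; the fingertips stand r.tcp_to_tips ahead of it and the grasp point (between the pads) lies 6 mm ahead of it (r.tcp_to_tips is the distance from the TCP to the fingertips, in m); z points along the fingers, y is the line along which they close (so a half turn about z gives the same grasp; the last joint's range is limited). The gripper opens to 85 mm and grips with 20 to 120 N. Pads are 22 mm wide; open, the fingers measure 114 mm over their backs; the gripper's body (76 mm by 85 mm) begins 54 mm behind the grasp point. The pads swing forward as they close: fully open they stand 13 mm farther back than shut.
Start: joints at [-1.322, 0.241, 0.005, 1.335, 0, 1.571], TCP at [0.123, -0.485, 0.256] pointing down, gripper open.
Joint ranges: [-2.72, 2.72], [-1.05, 1.87], [-1.09, 1.28], [-1.99, 2.15], [-1.42, 1.44], [-3.14, 3.14]. Speed limits (rad/s): [2.79, 2.79, 3.14, 3.14, 3.14, 3.14].

### API

Orientations are given as a unit quaternion [x, y, z, w].
In Python, from rig import r gives the robot as it stands. The module is installed in compiled form; this text tells all that it offers. Calls block until the motion is done:
- r.goto(position, orientation): joint-space move of the TCP to a pose.
- r.line_to(position, attitude=None, max_speed=0.15): straight line of the TCP; attitude=None keeps the orientation; max_speed is the mean speed in m/s.
- r.movej(angles): joint-space move.
- r.move_gripper(opening): finger opening in m; the grip force is fixed at half the most; returns when the fingers have stopped.
- r.wait(seconds).
- r.ik(position, orientation): joint angles nearest the present ones, or None.
- r.get_obs(): the state.
- r.grab_frame(name): name is "side" or "top"; returns a dict with "image" (384x512x3 uint8, blue, green, red), "fx", "fy", "cx", "cy" (pixels), "R" (3x3) and "t" (3): a world point X has camera coordinates R X + t. Camera axes: x right, y down, z forward; pixel columns grow to the right and rows downward; lengths in m; the calibration is good to about 2 mm. A picture is of the moment at which its call begins. There is no depth.
A pose or a line that the arm cannot do raises r.MotionError and nothing moves.
- r.hand_in(): hands the job in; it is judged then, once.
The state is a dict: "t": time; "joints": joint angles; "qvel": joint speeds; "joint_efforts": joint torques, N m; "tool_pos": TCP position; "ee_rot": TCP orientation; "contact_force": force on the tool from outside, world axes, zero at the start; "moment": the same for the moment, N m; "gripper_width": finger opening in m; "grasp_force": force on a finger pad.
Only numpy, scipy, OpenCV 4.12 (cv2) and the standard library are available. Lean on these libraries where they do the work, as an engineer would, in place of code of your own. Each camera call takes 0.05 s, during which the arm holds its last target. There are 200 camera calls.

## Working session

There is one attempt and no reset: what is moved stays moved. The work goes in short steps, each a Python script; the robot and the scene stay as the last script left them, time stands still between calls to the robot, and variables do not carry over. Pictures are saved under pics/ and viewed, at most 10 in all, crops included, and the job is handed in when it is done.

```bash
mkdir -p pics
python3 - <<'E'
from rig import r
import cv2,numpy as np
for n in("top","side"):
    f=r.grab_frame(n); cv2.imwrite(f"pics/{n}0.png",f["image"]); 
    print(n,f["fx"],f["fy"],f["cx"],f["cy"],np.round(f["R"],4).tolist(),np.round(f["t"],4).tolist(), (-np.array(f["R"]).T@f["t"]).round(3))
o=r.get_obs();print(o,r.tcp_to_tips)
E
```

```text
top 373.9788666983382 373.9788666983382 255.79864895709997 190.09913667946708 [[-0.0295, -0.9996, -0.0046], [-0.9988, 0.0297, -0.0389], [0.039, 0.0034, -0.9992]] [-0.0298, 0.4925, 1.2725] [ 0.441 -0.049  1.291]
side 382.56572350324603 382.56572350324603 255.83479760927267 182.6013375130341 [[0.8734, -0.4866, -0.0184], [-0.2822, -0.475, -0.8335], [0.3968, 0.7332, -0.5522]] [-0.4484, 0.2202, 1.0142] [ 0.051 -0.857  0.735]
{'t': 0.1, 'joints': array([-1.32196171e+00,  2.41337675e-01,  3.85365394e-03,  1.33522032e+00,
       -1.09881351e-05,  1.57077626e+00]), 'qvel': array([ 1.08761129e-04, -6.08307113e-05,  2.12576354e-03, -5.02622204e-04,
        2.56874030e-03, -3.17242453e-04]), 'joint_efforts': array([ 4.16566290e-04, -3.73139048e+01,  2.53009415e+01,  1.08447333e-02,
        3.03057573e-05, -8.64332691e-06]), 'tool_pos': array([ 0.12300411, -0.48408822,  0.25549991]), 'ee_rot': array([ 9.92268448e-01,  1.24106474e-01, -1.23830938e-04, -9.45950818e-04]), 'contact_force': array([-0.42392862,  0.22264106,  0.19292009]), 'moment': array([-0.01111306,  0.06451007, -0.0424716 ]), 'grasp_force': 0.0, 'gripper_width': 0.08544029565520225} 0.025
```

View pics/top0.png

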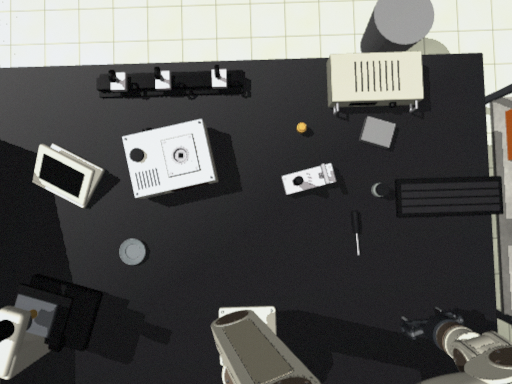

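View pics/side0.png

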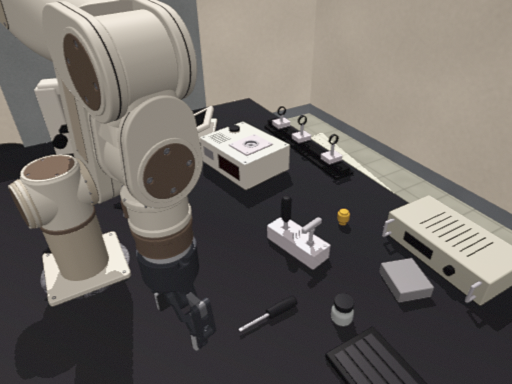

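The top view shows the laser unit at about (170,158) with its lock at (181,156). The stand is at (310,178), with the hex driver at (298,181) and the key at about (327,172). I'll enlarge these regions.

```bash
python3 - <<'E'
import cv2,numpy as np
t=cv2.imread("pics/top0.png");s=cv2.imread("pics/side0.png")
c=lambda im,x,y,w,h,k:cv2.resize(im[y:y+h,x:x+w],None,fx=k,fy=k,interpolation=cv2.INTER_CUBIC)
a=np.hstack([c(t,275,155,66,50,6),c(t,156,128,50,50,6)])
b=np.hstack([c(s,262,190,70,75,4),c(s,225,125,50,37,8)[:300]])
b=cv2.copyMakeBorder(b,0,4,0,max(0,a.shape[1]-b.shape[1]),0)[:, :a.shape[1]] if b.shape[0]<300 else cv2.copyMakeBorder(b,0,0,0,max(0,a.shape[1]-b.shape[1]),0) if False else None
E
python3 - <<'E'
import cv2,numpy as np
t=cv2.imread("pics/top0.png");s=cv2.imread("pics/side0.png")
c=lambda im,x,y,w,h,k:cv2.resize(im[y:y+h,x:x+w],None,fx=k,fy=k,interpolation=cv2.INTER_CUBIC)
o=np.zeros((600,800,3),np.uint8)
for im,(X,Y) in[(c(t,275,155,66,45,6),(0,0)),(c(t,156,130,50,50,6),(400,0)),(c(s,262,190,70,75,4),(0,300)),(c(s,225,130,50,30,8),(400,300))]:
    o[Y:Y+im.shape[0],X:X+im.shape[1]]=im
cv2.imwrite("pics/crop1.png",o)
E
```

```text
Traceback (most recent call last):
ValueError: all the input array dimensions except for the concatenation axis must match exactly, but along dimension 0, the array at index 0 has size 300 and the array at index 1 has size 296
```

View pics/crop1.png

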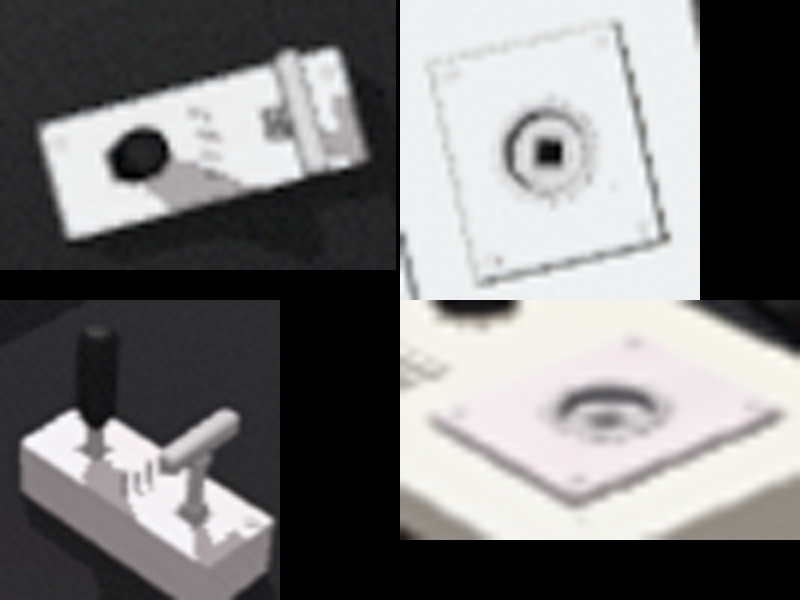

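```bash
cat > h.py <<'E'
from rig import r
import cv2,numpy as np
from scipy.spatial.transform import Rotation as Ro
def cam(f): return np.array([[f["fx"],0,f["cx"]],[0,f["fy"],f["cy"]],[0,0,1]]),np.array(f["R"]),np.array(f["t"])
def onplane(f,p,z):
    K,R,t=cam(f); d=R.T@np.linalg.inv(K)@[p[0],p[1],1]; o=-R.T@t
    return o+d*(z-o[2])/d[2]
def tri(f,p,g,q):
    P=[np.c_[R,t] for _,R,t in(cam(f),cam(g))]; Ki=[np.linalg.inv(cam(x)[0]) for x in(f,g)]
    u=[(k@[*x,1])[:2].reshape(2,1) for k,x in zip(Ki,(p,q))]
    X=cv2.triangulatePoints(P[0],P[1],*u)[:,0]; return X[:3]/X[3]
def proj(f,X):
    K,R,t=cam(f); v=K@(R@X+t); return v[:2]/v[2]
def down(yaw): # tool y axis (closing) at world angle yaw+90; tool x at yaw
    return (Ro.from_euler('z',yaw)*Ro.from_euler('x',np.pi)).as_quat()
E
python3 - <<'E'
from h import *
f=r.grab_frame("top");g=r.grab_frame("side")
im=f["image"].astype(int).max(2)
print("row through bar", im[174,312:342]); print(im[180,312:342])
for name,th,(x,y,w,h),z in[("stand",130,(275,155,66,50),.045),("stand",215,(275,155,66,50),.045),("unit",130,(115,110,110,95),.11),("unit",215,(115,110,110,95),.11)]:
    m=(im[y:y+h,x:x+w]>th).astype(np.uint8)
    c=max(cv2.findContours(m,0,1)[0],key=cv2.contourArea)
    b=cv2.boxPoints(cv2.minAreaRect(cv2.convexHull(c)))+[x,y]
    W=np.array([onplane(f,p,z) for p in b]);e=np.roll(W,-1,0)-W
    print(name,th,"c",W.mean(0).round(4),"len",np.linalg.norm(e,axis=1).round(4),"ang",np.degrees(np.arctan2(e[:,1],e[:,0])).round(1))
print(im[147:165,170:193])
# hex handle top, triangulation of key bar ends (eye)
for p,q in[((323,163.7),(262+235/4,190+(416-300)/4)),((327,183.5),(262+167/4,190+(462-300)/4))]: print("bar end",tri(f,p,g,q).round(4), onplane(f,p,.113).round(4))
print("socket tri",tri(f,(180.6,155.0),g,(225+605/8-0.4,130+(420-300)/8-.4)).round(4), onplane(f,(180.6,155),.11).round(4))
S=g["image"].astype(int).max(2)
print(S[138:152,292:0:-1][:,0:0].size); print(S[138:150,240:262])
E
```

```text
row through bar [240 240 239 239 239 239 187 130 162 129 149 162 205 218 211 189 232 242
 224 186 175 162  92  28  33  26  27  29  40  41]
[237 240 241 241 241 241 241 241 241 242 241 241 194 193 220 218 206 162
 167 174 177 175 179 140  72  27  28  29  26  30]
stand 130 c [ 0.5255 -0.2204  0.045 ] len [0.1726 0.07   0.1723 0.0699] ang [ -76.4 -166.9  103.6   13.4]
stand 215 c [ 0.5195 -0.2031  0.045 ] len [0.1315 0.0606 0.1312 0.0606] ang [ -76.8 -167.2  103.2   13.1]
unit 130 c [0.5984 0.231  0.11  ] len [0.264  0.2034 0.2622 0.2032] ang [ -79.1 -168.9  100.8   11.5]
unit 215 c [0.5978 0.2316 0.11  ] len [0.2591 0.1982 0.2574 0.198 ] ang [ -79.1 -168.9  100.8   11.5]
[[242 242 242 241 242 238 225 224 219 209 201 207 221 206 228 239 241 242
  241 242 241 242 242]
 [242 242 242 240 237 227 209 181 159 157 147 155 177 188 211 225 228 238
  242 241 241 242 242]
 [242 241 242 234 222 199 153  94  86 138 154 156 151 149 175 206 203 221
  238 241 242 242 242]
 [242 243 239 226 208 149  87 137 170 210 216 215 216 195 158 177 204 205
  234 242 242 242 242]
 [241 241 232 216 167  94 143 204 
[... 1920 characters left out ...]
6 114 112 108  99  97 154 202
  216 233 241 242]
 [245 243 230 216 179 111 115 186 209 210 199 190 200 212 202 150 131 187
  196 227 241 242]
 [244 243 225 213 179 145 186 200 181 156 140 139 168 204 212 208 189 191
  208 234 243 243]
 [244 244 240 226 203 199 210 210 187 149 130 132 165 190 204 207 194 192
  227 242 244 245]
 [244 245 244 241 226 211 217 211 210 196 198 207 216 211 198 187 221 237
  243 244 245 245]
 [245 245 244 243 242 239 239 226 218 196 194 212 203 225 238 238 242 245
  244 244 243 242]
 [245 244 244 244 244 243 243 240 239 237 238 240 238 243 245 245 245 244
  243 241 220 185]
 [245 246 245 244 243 243 243 243 243 244 244 244 244 244 245 244 242 222
  206 184 159 155]]
```

Run:
```python
from h import *
f=r.grab_frame("top");g=r.grab_frame("side")
print("socket tri",tri(f,(180.6,155.0),g,(250.7,144.5)).round(4))
im=f["image"].max(2).astype(float)
w=np.clip(215-im[151:160,177:185],0,None);yy,xx=np.mgrid[151:160,177:185]
c=[(w*xx).sum()/w.sum(),(w*yy).sum()/w.sum()];z=(xx-c[0])+1j*(yy-c[1]);m=(w*z**4).sum()
print("c",c,onplane(f,c,.11).round(4),onplane(f,c,.105).round(4),"img ang of square mod90",np.degrees(np.angle(-m))/4, abs(m)/(w*abs(z)**4).sum())
for a in(11.5,191.5,-168.5):
  for p in([.534,-.2645,.111],[.534,-.2645,.24]): print(a,np.round(r.ik(p,down(np.radians(a))),2))
for a in(12,1,-40,-90,-100,90,180): print(a,np.round(r.ik([.606,.1905,.2],down(np.radians(a))),2))
```

```text
socket tri [0.6041 0.1914 0.1101]
c [np.float64(180.35677218474314), np.float64(154.97145822522054)] [0.6061 0.1913 0.11  ] [0.6068 0.1923 0.105 ] img ang of square mod90 -0.23736411649621053 0.4199798792035923
11.5 [-0.46  0.52  0.03  1.08  0.    2.48]
11.5 [-0.46  0.44  0.25  1.38  0.    2.48]
191.5 [-0.46  0.52  0.03  1.08  0.   -0.66]
191.5 [-0.46  0.44  0.25  1.38  0.   -0.66]
-168.5 [-0.46  0.52  0.03  1.08  0.   -0.66]
-168.5 [-0.46  0.44  0.25  1.38  0.   -0.66]
12 [ 0.3   0.54  0.3   1.33  0.   -3.05]
1 [ 0.3   0.54  0.3   1.33  0.   -2.85]
-40 [ 0.3   0.54  0.3   1.33  0.   -2.14]
-90 [ 0.3   0.54  0.3   1.33  0.   -1.27]
-100 [ 0.3   0.54  0.3   1.33  0.   -1.09]
90 [0.3  0.54 0.3  1.33 0.   1.88]
180 [0.3  0.54 0.3  1.33 0.   0.3 ]
```

Run:
```python
from h import *
def st(l): 
    o=r.get_obs(); print(l,round(o["t"],2),o["tool_pos"].round(4),"w",round(o["gripper_width"],4),"g",round(o["grasp_force"],1),"F",o["contact_force"].round(2),"M",o["moment"].round(3))
q=down(np.radians(191.5))
r.goto([.534,-.2645,.2],q); r.move_gripper(.045); st("above")
r.line_to([.534,-.2645,.111]); st("at")
r.move_gripper(0.0); st("closed")
if r.get_obs()["gripper_width"]>.0155:
    r.move_gripper(.045); r.line_to([.534,-.2645,.1235]); r.move_gripper(0.0); st("closed2")
f=r.grab_frame("side"); cv2.imwrite("pics/s1.png",cv2.resize(f["image"][150:290,220:400],None,fx=4,fy=4))
st("end")
```

```text
above 2.7 [ 0.5339 -0.2647  0.2001] w 0.0451 g 0.0 F [-0.42  0.16 -0.67] M [-0.006  0.003 -0.09 ]
at 3.44 [ 0.5345 -0.2648  0.1118] w 0.045 g 0.0 F [-0.39 -0.57  0.15] M [-0.013 -0.006  0.017]
closed 3.83 [ 0.5348 -0.2647  0.1125] w 0.0129 g 59.5 F [-0.21  0.94  5.32] M [0.18  0.052 0.001]
end 3.88 [ 0.5349 -0.2647  0.1124] w 0.0127 g 59.6 F [0.1  0.58 6.55] M [0.195 0.065 0.001]
```

View pics/s1.png

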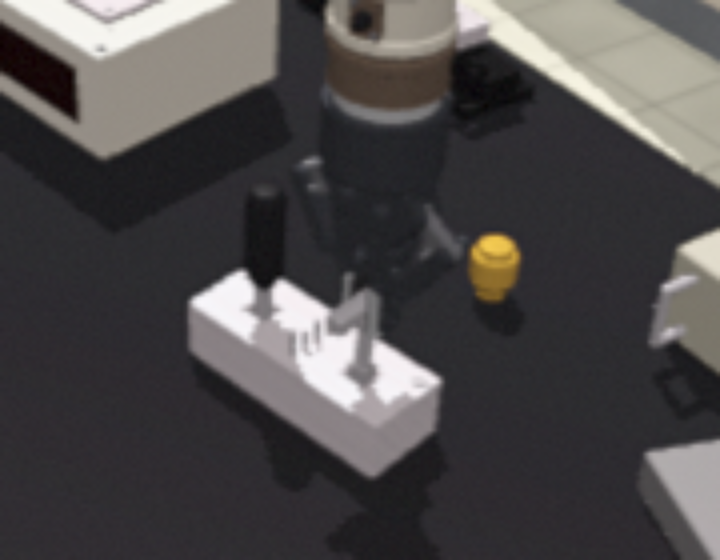

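The key is gripped by its bar, with the fingers at 12.7 mm and the stand unmoved. Next I lift it, carry it over, and probe the cup wall with the bit to find the lock axis.

```bash
cat >> h.py <<'E'
def st(l): 
    o=r.get_obs(); print(l,round(o["t"],2),o["tool_pos"].round(4),"w",round(o["gripper_width"],4),"g",round(o["grasp_force"],1),"F",o["contact_force"].round(2),"M",o["moment"].round(3)); return o
def F(n=4):
    a=[]
    for _ in range(n): a.append(np.r_[(o:=r.get_obs())["contact_force"],o["moment"]]); r.wait(.02)
    return np.mean(a,0)
E
python3 - <<'E'
from h import *
o=st("0"); p=o["tool_pos"]
r.line_to([p[0],p[1],.16],max_speed=.1); st("lift")
r.line_to([p[0],p[1],.27],max_speed=.3)
r.goto([.6055,.1913,.25],down(np.radians(178.5)))
r.wait(.2); st("over"); print(F(8).round(3))
f=r.grab_frame("side");g=r.grab_frame("top")
cv2.imwrite("pics/s2.png",np.hstack([cv2.resize(f["image"][60:190,190:320],(560,560),interpolation=cv2.INTER_CUBIC)]))
E
```

```text
0 3.88 [ 0.5349 -0.2647  0.1124] w 0.0127 g 59.6 F [0.1  0.58 6.55] M [0.195 0.065 0.001]
lift 4.52 [ 0.5344 -0.2646  0.1593] w 0.0133 g 58.7 F [-0.43  0.41 -1.19] M [ 0.024 -0.04   0.013]
over 6.92 [0.6058 0.1901 0.2502] w 0.0127 g 58.8 F [-0.58  0.36 -0.61] M [ 0.051 -0.021  0.059]
[-0.183 -0.052 -1.458  0.013 -0.018  0.009]
```

View pics/s2.png

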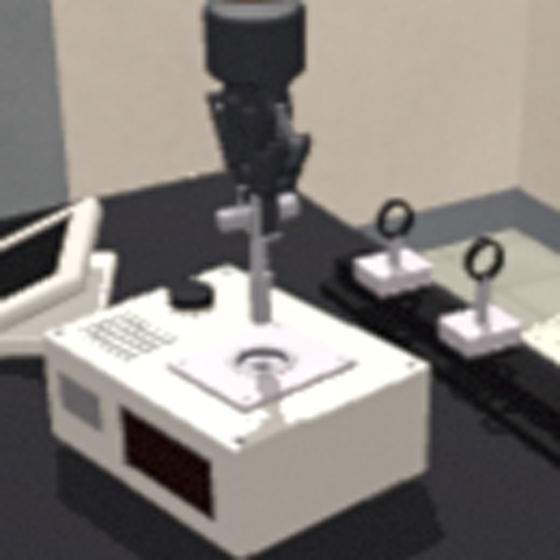

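The key hangs near-vertical over the cup: the bit end is at side pixel (250,135) and the cup at (251,144). Next is probing.

```bash
cat > probe.py <<'E'
from h import *
c0=np.array([.6055,.1913]); b=F(6)
r.line_to([*c0,.228]); r.line_to([*c0,.2125],max_speed=.04)
f0=F(8); print("base",b[:3].round(2),f0[:3].round(2))
if f0[2]-b[2]>1.5: print("touched early"); raise SystemExit
a=np.radians(11.2); ax=[np.array([np.cos(a),np.sin(a)]),np.array([-np.sin(a),np.cos(a)])]
c=c0.copy()
for d in ax:
    hit=[]
    for s in(1,-1):
        r.line_to([*(c+s*d*.009),.2125],max_speed=.08); prev=0
        for k in np.arange(.0095,.019,.0005):
            r.line_to([*(c+s*d*k),.2125],max_speed=.02); o=r.get_obs()
            w=-s*((F(3)-f0)[:2]@d)
            if w>2.0: break
        p=(o["tool_pos"][:2]-c)@d; hit.append(p); print("hit",s,k,round(w,2),round(p,5),round(o["t"],2))
        r.line_to([*c,.2125],max_speed=.08)
    c=c+d*sum(hit)/2; print("c",c.round(5)); r.line_to([*c,.2125])
st("end")
E
python3 probe.py
```

```text
base [ 0.11 -0.2  -1.12] [ 0.11  0.32 -1.44]
hit 1 0.01850000000000001 2.73 0.01817 14.14
hit -1 0.016000000000000007 2.07 -0.01564 18.98
c [0.60674 0.19155]
hit 1 0.01750000000000001 2.8 0.01713 24.95
hit -1 0.017000000000000008 2.55 -0.01665 30.38
c [0.60669 0.19178]
end 31.03 [0.6067 0.1915 0.2125] w 0.0128 g 58.8 F [-0.51  0.75 -2.61] M [0.008 0.027 0.011]
```

The probing took 24 s, so I need to be frugal. The axis is at about (0.6067, 0.1917), and I'll feel down there at the yaw the camera gave.

Run:
```python
from h import *
c=[.6067,.1919]; f0=F(5); r.wait(0)
print(f0.round(2))
z=.2115
for z in np.arange(.211,.196,-.0015):
    r.line_to([*c,z],max_speed=.05); w=F(2)-f0; o=r.get_obs(); print(round(z,4),w.round(2),o["tool_pos"].round(4),round(o["t"],2))
    if w[2]>3.5: break
```

```text
[-0.03  0.21 -1.58  0.01  0.04  0.  ]
0.211 [-0.07 -0.23 -0.17 -0.02 -0.01 -0.01] [0.6066 0.1918 0.2109] 31.4
0.2095 [-0.21 -0.48  0.27  0.04  0.01  0.03] [0.6066 0.1919 0.2094] 31.68
0.208 [ 0.23 -0.23 -0.09 -0.03 -0.03  0.01] [0.6067 0.1919 0.2079] 31.97
0.2065 [ 0.27 -0.14  0.25 -0.04 -0.06  0.04] [0.6067 0.1919 0.2064] 32.25
0.205 [-0.32 -0.87 -0.43  0.   -0.03 -0.  ] [0.6067 0.1919 0.2049] 32.53
0.2035 [-0.1   0.41  0.71 -0.   -0.02  0.01] [0.6066 0.1919 0.2034] 32.82
0.202 [-0.36 -0.01  1.31 -0.02 -0.07 -0.03] [0.6066 0.1919 0.2019] 33.1
0.2005 [ 0.36  0.43  1.13 -0.02 -0.05 -0.03] [0.6066 0.1919 0.2004] 33.38
0.199 [-0.16 -0.26 -0.04 -0.04 -0.01 -0.01] [0.6066 0.1919 0.1989] 33.67
0.1975 [ 0.54 -0.28  0.56 -0.01 -0.03 -0.03] [0.6066 0.1919 0.1974] 33.95
```

Run:
```python
from h import *
c=[.6067,.1919]; f0=-1.5
for z in np.arange(.195,.1815,-.0015):
    r.line_to([*c,z],max_speed=.05); w=F(2); o=r.get_obs(); print(round(z,4),w.round(2),round(w[2]-f0,2),o["tool_pos"].round(4),round(o["t"],2))
    if w[2]-f0>9: break
```

```text
0.195 [-0.04 -0.46 -1.46  0.   -0.   -0.02] 0.04 [0.6066 0.1918 0.1948] 34.23
0.1935 [ 0.28  0.83 -1.4   0.02 -0.    0.01] 0.1 [0.6067 0.1919 0.1934] 34.52
0.192 [-0.58 -0.65 -1.17  0.02  0.06  0.02] 0.33 [0.6066 0.1919 0.1919] 34.8
0.1905 [-0.68 -0.34  0.97 -0.05  0.13 -0.03] 2.47 [0.6069 0.192  0.1912] 35.08
0.189 [-0.61  0.32  3.68 -0.04  0.12  0.01] 5.18 [0.607  0.192  0.1896] 35.37
0.1875 [ 0.05 -0.25  5.6  -0.07  0.22 -0.03] 7.1 [0.607  0.192  0.1882] 35.65
0.186 [-1.4  -0.66  7.55 -0.08  0.38  0.04] 9.05 [0.6071 0.192  0.1871] 35.93
```

The bit went in at full depth (bottom at 0.191) and the cover is pressed nearly flush at 9 N. Now I turn it.

Run:
```python
from h import *
c=[.6067,.1919]; z=.1852
r.line_to([*c,z],max_speed=.05)
y=178.5
while y>84:
    y-= 8 if y>116 else (3 if y>104 else 1.5)
    r.line_to([*c,z],down(np.radians(y)),max_speed=.1); w=F(3); o=r.get_obs()
    print(y,w.round(2),o["tool_pos"].round(4),round(o["t"],2))
    if abs(w[5])>.36: break
    if w[2]>11: z+=.0007
    if w[2]<7: z-=.0005
```

```text
170.5 [-1.16 -0.76  7.87 -0.17  0.38 -0.03] [0.6071 0.192  0.1865] 36.52
162.5 [-1.99 -0.59  8.26 -0.28  0.53  0.07] [0.6068 0.1917 0.1864] 36.87
154.5 [-2.03 -1.22  8.44 -0.4   0.57  0.03] [0.6067 0.1916 0.1864] 37.21
146.5 [-2.69 -1.68  8.07 -0.43  0.66  0.01] [0.6066 0.1914 0.1863] 37.55
138.5 [-2.6  -1.54  8.23 -0.52  0.73  0.05] [0.6065 0.1914 0.1863] 37.89
130.5 [-3.06 -2.22  8.27 -0.49  0.8   0.04] [0.6063 0.1913 0.1862] 38.23
122.5 [-3.2  -2.09  8.51 -0.56  0.88  0.05] [0.6061 0.1912 0.1861] 38.58
114.5 [-3.89 -2.03  8.26 -0.55  1.    0.05] [0.606  0.1912 0.1861] 38.92
111.5 [-3.84 -2.13  8.64 -0.56  1.01  0.09] [0.6059 0.1912 0.1861] 39.22
108.5 [-3.85 -2.7   8.66 -0.59  1.02  0.12] [0.6058 0.1912 0.186 ] 39.52
105.5 [-4.02 -2.29  8.46 -0.55  1.09  0.12] [0.6057 0.1912 0.186 ] 39.82
102.5 [-4.15 -1.82  8.78 -0.57  1.14  0.11] [0.6057 0.1912 0.186 ] 40.12
101.0 [-4.27 -2.23  9.07 -0.59  1.12  0.16] [0.6057 0.1912 0.186 ] 40.42
99.5 [-3.81 -2.18  8.73 -0.58  1.14  0.16] [0.6056 0.1912 0.186 ] 40.72
98.0 [-4.3  -2.52  8.19 -0.56  1.15  0.15] [0.6056 0.1912 0.186 ] 41.02
96.5 [-4.87 -2.12  8.55 -0.54  1.2   0.15] [0.6055 0.1912 0.186 ] 41.32
95.0 [-3.95 -2.4   8.52 -0.57  1.2   0.14] [0.6055 0.1912 0.1859] 41.62
93.5 [-4.54 -2.84  8.48 -0.54  1.21  0.15] [0.6055 0.1912 0.1859] 41.92
92.0 [-4.03 -2.4   8.87 -0.53  1.23  0.1 ] [0.6055 0.1912 0.1859] 42.22
90.5 [-5.23 -2.2   8.9  -0.53  1.24  0.17] [0.6054 0.1912 0.1859] 42.52
89.0 [-4.87 -2.25  8.26 -0.56  1.26  0.27] [0.6054 0.1913 0.1859] 42.82
87.5 [-4.28 -2.38  9.27 -0.53  1.26  0.38] [0.6054 0.1913 0.1859] 43.12
```

Run:
```python
from h import *
q=down(np.radians(93.5)); c=[.6058,.1913]
r.line_to([*c,.1865],q,max_speed=.05); st("backed")
for z in(.191,.197,.203,.209): r.line_to([*c,z],max_speed=.06); st(z)
r.line_to([*c,.25],max_speed=.15); st("out")
f=r.grab_frame("side");g=r.grab_frame("top")
k=lambda im:cv2.resize(im,None,fx=4,fy=4,interpolation=cv2.INTER_CUBIC)
cv2.imwrite("pics/s3.png",np.hstack([k(f["image"][85:185,200:290]),k(g["image"][105:205,120:220])]))
print(F(4).round(2))
```

```text
backed 43.38 [0.6053 0.1911 0.1868] w 0.0123 g 59.9 F [-2.2  -1.14  6.39] M [-0.277  0.755 -0.004]
0.191 43.62 [0.6052 0.1911 0.1901] w 0.0127 g 59.0 F [-1.5  -0.23 -0.24] M [-0.149  0.506  0.05 ]
0.197 43.88 [0.6054 0.1912 0.1969] w 0.0131 g 59.0 F [-2.57 -1.37  0.25] M [-0.244  0.728 -0.021]
0.203 44.12 [0.6057 0.1913 0.2035] w 0.013 g 59.0 F [-2.75 -1.54 -0.75] M [-0.121  0.803 -0.038]
0.209 44.38 [0.607  0.1916 0.2101] w 0.0133 g 58.8 F [ 0.2  -0.09 -1.49] M [-0.017 -0.018  0.016]
out 44.8 [0.6063 0.1915 0.2503] w 0.0126 g 58.9 F [ 0.14 -0.87 -1.2 ] M [ 0.033 -0.04   0.034]
[-0.34 -0.03 -1.8   0.02 -0.    0.01]
```

View pics/s3.png

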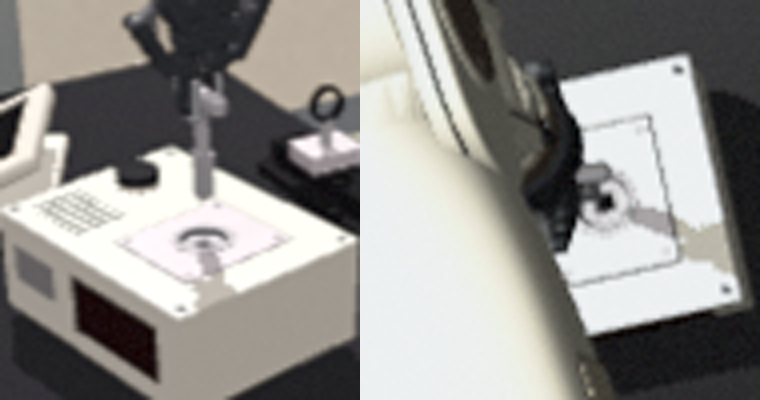

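The cover is flush: it shows no proud edge in either view. I carry the key back and check the bit end against the hole from the side.

Run:
```python
from h import *
r.line_to([.606,.1914,.275],max_speed=.3)
r.goto([.5348,-.2647,.27],down(np.radians(191.5)))
r.line_to([.5348,-.2647,.168],max_speed=.2); r.wait(.15); o=st("hover")
f=r.grab_frame("side")
p=o["tool_pos"]
print("bit pred px",proj(f,np.array([p[0],p[1],p[2]-.0994])),"bar pred",proj(f,np.array([p[0],p[1],p[2]-.0074])),"s2 pred",proj(f,np.array([.6056,.1911,.2502-.0994])), "d/dx 5mm",proj(f,np.array([p[0]+.005*np.cos(.2),p[1]+.005*np.sin(.2),p[2]-.0994])))
cv2.imwrite("pics/s4.png",cv2.resize(f["image"][170:270,255:345],None,fx=6,fy=6,interpolation=cv2.INTER_CUBIC))
```

```text
hover 48.14 [ 0.5361 -0.2652  0.1701] w 0.013 g 58.8 F [ 0.53 -0.12 -0.75] M [-0.023  0.04   0.013]
bit pred px [312.67260732 234.95214475] bar pred [315.0481396 206.6512767] s2 pred [251.39590379 133.83979477] d/dx 5mm [313.97833758 234.09937279]
```

View pics/s4.png

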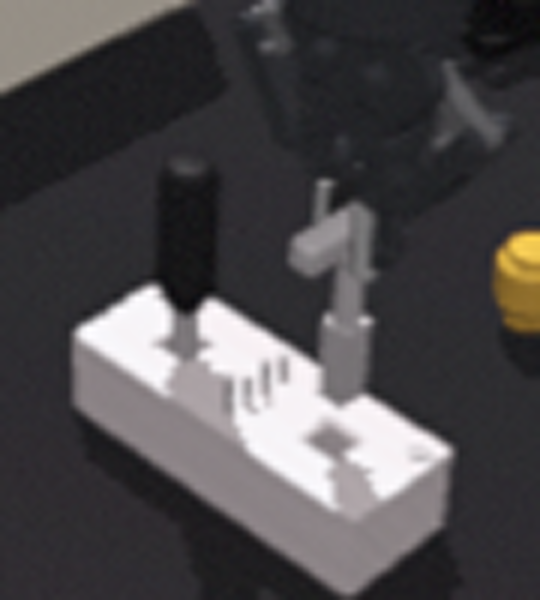

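The bit end sits at side pixel (312,235.5), close to the prediction of (312.7,235), so the key has not slipped. The hole is at (310,243), directly below. Lowering.

Run:
```python
from h import *
c=[.5348,-.2647]; ok=True; b=F(4); print(b.round(2))
for z in(.152,.147,.143,.139,.135,.128,.121,.1165,.1135):
    r.line_to([*c,z],max_speed=.06); w=F(2)-b; print(z,w.round(2),r.get_obs()["tool_pos"].round(4))
    if w[2]>6 or np.hypot(*w[:2])>8: print("stop"); ok=False; break
st("end")
```

```text
[-0.2  -0.43 -1.52 -0.   -0.01 -0.01]
0.152 [ 0.43  0.61  0.85  0.02  0.02 -0.04] [ 0.5345 -0.2646  0.1514]
0.147 [-0.27  0.87  0.59 -0.01  0.02  0.02] [ 0.5347 -0.2646  0.1468]
0.143 [-0.12  0.12  0.44  0.01 -0.   -0.01] [ 0.5347 -0.2647  0.1428]
0.139 [-0.04  0.95  0.01  0.03  0.02  0.  ] [ 0.5346 -0.2646  0.1387]
0.135 [ 0.53  0.63  0.35  0.04 -0.02  0.07] [ 0.5346 -0.2646  0.1347]
0.128 [-0.27  0.18  0.63 -0.02 -0.    0.01] [ 0.5345 -0.2646  0.1275]
0.121 [ 0.52 -0.22  0.38  0.03  0.01  0.  ] [ 0.5345 -0.2645  0.1205]
0.1165 [0.22 0.12 0.39 0.01 0.   0.03] [ 0.5346 -0.2646  0.1162]
0.1135 [0.05 0.7  0.98 0.01 0.02 0.02] [ 0.5347 -0.2647  0.1134]
end 51.01 [ 0.5347 -0.2647  0.1134] w 0.0128 g 58.8 F [ 0.18  1.09 -1.14] M [-0.017 -0.064  0.034]
```

The key is in the hole. I release it, retreat and look.

Run:
```python
from h import *
r.line_to([.5348,-.2647,.1128],max_speed=.03)
r.move_gripper(.045); r.wait(.2)
r.line_to([.5348,-.2647,.22],max_speed=.12); st("clear")
r.goto([.40,-.30,.30],down(np.radians(191.5))); r.wait(.3); st("away")
f=r.grab_frame("side");g=r.grab_frame("top")
k=lambda im:cv2.resize(im,(380,380),interpolation=cv2.INTER_CUBIC)
cv2.imwrite("pics/s5.png",np.hstack([k(f["image"][180:275,255:350]),k(g["image"][110:210,130:230])]))
```

```text
clear 52.91 [ 0.5343 -0.2645  0.2191] w 0.0448 g 0.0 F [-0.4   0.39 -0.36] M [-0.011  0.029  0.029]
away 53.89 [ 0.4007 -0.2995  0.2988] w 0.045 g 0.0 F [-0.56  0.3   0.53] M [-0.034 -0.05   0.011]
```

View pics/s5.png

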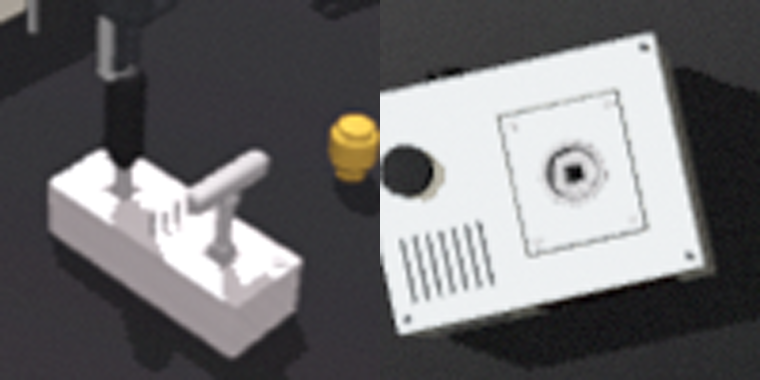

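The key stands upright in its hole. The cover is flush with no shadow at its edge, the socket is turned nearly along the cover's edges (about 92°), and the arm is clear.

```bash
python3 -c "
from rig import r
print(r.hand_in())"
```

```text
the job is handed in; nothing more can be done
None
```

The job is handed in at about 54 s of the 72 s limit: the last pictures show the cover flush with its lock at the stop, and the key upright in its original hole. The hand-in returned no verdict.

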